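# Close the bayonet strainer pot and bring the push-to-turn selector valve back into service

## Robot

A 6-joint arm with a two-finger parallel gripper is mounted at the origin on a cart in front of the work surface, level with it; the furniture and walls round the work are solid. World frame = base frame: x ahead of the robot, y to its left, z up, the work surface at z = 0. Lengths are in m, angles in rad, forces in N, time in s.
With the tool pointing down it reaches from about 0.375 to 0.975 m from the base axis. Payload 3.8 kg.
Tool frame: the origin (TCP) lies at the very end of the fingers, on their centre line; the grasp point (between the pads) lies 19 mm behind it; z points along the fingers, y is the line along which they close (so a half turn about z gives the same grasp; the last joint's range is limited). The gripper opens to 85 mm and grips with 20 to 120 N. Pads are 22 mm wide; open, the fingers measure 114 mm over their backs; the gripper's body (76 mm by 85 mm) begins 54 mm behind the grasp point. The pads swing forward as they close: fully open they stand 13 mm farther back than shut.
Start: joints at [-1.197, 0.264, 1.604, -0, 1.274, -0.037], TCP at [0.27, -0.619, 0.231] pointing down, gripper open.
Joint ranges: [-2.63, 2.63], [-0.94, 2.18], [0.31, 2.57], [-1.31, 4.45], [0, 2.66], [-2.55, 2.55]. Speed limits (rad/s): [2.57, 2.57, 3.14, 3.14, 3.14, 3.14].

## Interface

Orientations are given as a rotation vector (axis times angle).
In Python, from workcell import read_state, read_camera, calibration, finish_job gives the robot as it stands.
- The arm moves only by the tool step_arm, never from a script. Its argument "commands" is a list of rows, each an object of numbers: "fingers": the gripper's target within -1 to 1 (shut at 1, half-way at 0, fully open at -1); "dx", "dy", "dz": the shift along the tool's x, y, z in m; "roll": the turn about the tool's z in degrees. In form: [{"fingers": .., "dx": .., "dy": .., "dz": .., "roll": ..}, ...]. A call has 1 to 8 rows; each row is the pose to reach, as a shift and turn from the pose commanded when the call began, along the tool's axes at that moment; what a row does not reach only later rows make up. A row lasts 1/8 s, in which the tool goes at most 62.5 mm and 10.7 degrees, less where a joint would pass 70% of its speed; a pose out of reach is approached as far as the arm can. A call with a gripper value outside its range is refused whole. The fingers move at their own pace and stop on an object; "squeeze" is the grip in N (left out, the last holds). Time passes only in rows, so rows that repeat a pose let the fingers close. It gives the time, the measured TCP pose, the force, the opening and the grip force at its end, in the units of the state.
- read_state(): the state, without advancing time (a new reading comes with each control period).
- read_camera(name): name is "scene" or "top" or "wrist"; returns (picture, depth): 400x640x3 uint8, blue, green, red; 400x640 float32, m along the optical axis (not along the pixel's ray), 0 where there is no reading.
- calibration(name): a dict with "intrinsics" (3x3 intrinsics, pixels), "k1" (the pictures are not rectified: a ray, as slopes to the right and down, at radius r is drawn at 1 + k1 r^2 times it, then the intrinsics apply), "world_to_cam" (4x4, takes a point from world to camera coordinates). Camera axes: x right, y up, looking along -z (the intrinsics and any distortion apply to the point x, -y, -z); pixel columns grow to the right and rows downward; lengths in m; the calibration is good to about 2 mm. A picture is of the moment at which its call begins: read the wrist's pose just before it. calibration takes no time and is no camera call; for the wrist camera it gives the pose at the moment of the call.
- finish_job(): hands the job in; it is judged then, once.
The state is a dict: "time": time; "q": joint angles; "joint_vel": joint speeds; "joint_torque": joint torques, N m; "tool_pos": TCP position; "tcp_rot": TCP orientation; "wrist_force": force on the tool from outside, world axes, zero at the start; "torque": the same for the moment, N m; "width": opening from 0.0 (shut) to 1.0 (fully open); "grip_force": force on a finger pad.
Only numpy, scipy, OpenCV 4.12 (cv2) and the standard library are available. Lean on these libraries where they do the work, as an engineer would, in place of code of your own. Each camera call takes 0.05 s, during which the arm holds its last target. There are 200 camera calls.

## Task

The strainer of this small coolant filter has been cleaned. Close its pot first: lower the loose lid into the entry gaps of the mouth, push it down against the spring, turn it clockwise as far as it goes and let it rise, locked. Only then put the valve in service: push the selector handle in, turn it clockwise from the closed mark (a single bar) past the one-dot mark to the two-dot mark and let it come up into its notch; leave the amber bottle and the screwdriver where they are.

Things in the scene. Friction and masses are not known exactly. Their poses are not given: they have to be found in the camera images.
- filter_unit: coolant filter, bolted down: dark steel base plate 140 x 256 mm, top 12 mm above the bench; on its left (+y) the strainer pot, on its right (-y) the selector valve, their upright axes 130 mm apart. Origin on the bench under the plate's centre; x to the back (side of the brass hose tails), y from valve to pot, z up
- mouth (a point): centre of the pot's open mouth, at the rim, 109 mm above the bench; axes as filter_unit. Aluminium pot 100 mm across outside, 90 mm inside the rim
- ledge (a point): on the pot's axis, at the top of the bayonet ledge inside the mouth, 14 mm below the rim; axes as filter_unit. The ledge leaves a 66 mm bore and has two opposite entry gaps 44 degrees wide. The pot is screwed in by hand: the line through the gaps is up to 20 degrees either way off the unit's x axis (not reported: look from above, or feel)
- plate (a point): top centre of the sprung strainer plate in the pot, 54 mm across; up-stop 19 mm below the rim. It pushes the lid up with 5 N at the up-stop, 8 N at the locked height, 12 N with the lid fully down
- lid: loose black bayonet lid, 82 mm across, 52 mm high, 0.28 kg, upright on the bench. Origin: centre of its underside; x along its grip bar, z up. Plug 62 mm across, 0 to 20 mm high; two lugs at its foot on the +x and -x sides (in line with the bar), 0 to 6 mm high, 19 mm wide, out to 38.5 mm from the axis; disc 82 mm across, 20 to 26 mm high
- lid_bar (a point): middle of the lid's grip bar (60 long, 14 wide, 26 to 52 mm above the lid's underside). Height of the lid's underside below the rim: lugs lying on the ledge 14 mm; in the gaps on the sprung plate 19 to 22; lugs clear below the ledge, free to turn 29.5; disc on the ledge (hard stop) 34; locked, lugs risen into the recesses 25, disc then level with the rim
- handle (a point): centre of the selector handle's grip bar, on the valve's upright axis, 134 mm above the bench when up. Black bar 64 long, 16 wide, 121 to 147 mm above the bench, with a narrower pointer nose at its +x end (tip 42 mm from the axis); z up. It stands on a round hub 40 mm across, top at 122 mm; a fixed steel gate ring 82 mm across, top at 110 mm, surrounds the hub
- dial (a point): centre of the dial plate, 108 mm across, below the gate ring; axes as filter_unit. Raised marks at its edge, 60 degrees apart, clockwise from above: a bar (closed; at the unit's -y side), one dot, two dots, three dots (+y side), along the front half
- selector (a joint): handle angle, rad, clockwise from above positive: 0 closed (bar), 1.047 one dot, 2.094 two dots, 3.142 three dots. At each, six dogs on the hub stand in notches of the gate ring with 0.05 rad of play either way and block turning; with the handle pushed in it turns freely. Let up between positions it stays down under the ring; within about 0.1 rad of one it slips in and rises
- selector_push (a joint): how far the handle is pushed in (straight down), m: 0 up, 0.007 and more free to turn, 0.010 hard stop. Spring: 8 N at the start, 14 N at the stop
- amber_bottle: bystander: amber glass bottle 56 mm across, 115 mm high; origin under its centre
- screwdriver: bystander: red-handled screwdriver, 168 mm long, lying on the bench; origin under its middle
- recess (a point): on the pot's axis at the recess roof, 19 mm below the rim; axes as filter_unit. Clockwise (from above) from each gap the ledge is 9.5 mm thick for 48 degrees, then only 5 mm thick for 40 degrees (the recess, its middle a quarter turn from the gap), then a stop. Anticlockwise from the gap is blocked. A lug has 5 degrees of play in the recess
There are look-alikes about, which are no part of the job. Several things have the shape of the lid; the one meant has the colours described above.

How it is judged:
By the outcome, as a careful person would: the job done as asked, in the order asked, and still so for the second after the job is handed in, with the robot touching nothing.
It also fails if it takes over 61 s, if anything falls off the work surface, if the arm or the gripper's body presses on something with over 40 N, if the wrist force passes 120 N, or if a joint passes its speed limit or range.

## Working session

There is one attempt and no reset: what is moved stays moved. The work goes in short steps, Python scripts to look and compute and a tool call to move; the robot and the scene stay as the last step left them, time stands still between calls to the robot, and variables do not carry over. Pictures are saved under pics/ and viewed, at most 10 in all, crops included, and the job is handed in when it is done.

Besides the shell and the picture viewer there is one more tool, called after "Emit:" by a JSON object that holds its "op" and its "data". step_arm: Moves the arm, as the interface text tells. Its arguments: {"type":"object","properties":{"commands":{"type":"array","items":{"type":"object","properties":{"fingers":{"type":"number"},"dx":{"type":"number"},"dy":{"type":"number"},"dz":{"type":"number"},"roll":{"type":"number"}}}},"squeeze":{"type":"number"}},"required":["commands"]}

```bash
ls; mkdir -p pics
cat > h.py <<'E'
import numpy as np, cv2
from workcell import read_state, read_camera, calibration, finish_job
def snap(n):
    c=calibration(n); im,d=read_camera(n); return c,im,d
def ray(c,u,v):
    K=np.array(c["intrinsics"]);k1=c["k1"];T=np.array(c["world_to_cam"])
    xd=np.array([(u-K[0,2])/K[0,0],(v-K[1,2])/K[1,1]]);x=xd.copy()
    for _ in range(20): x=xd/(1+k1*(x@x))
    R=T[:3,:3];o=-R.T@T[:3,3]
    return o,R.T@np.array([x[0],-x[1],-1.])
def onz(c,u,v,z):
    o,d=ray(c,u,v);return o+d*(z-o[2])/d[2]
def dep(c,u,v,d):
    o,r=ray(c,u,v);return o+r*d[int(round(v)),int(round(u))]
def tri(c1,p1,c2,p2):
    o1,d1=ray(c1,*p1);o2,d2=ray(c2,*p2)
    s=np.linalg.lstsq(np.c_[d1,-d2],o2-o1,rcond=None)[0]
    a=o1+d1*s[0];b=o2+d2*s[1];return (a+b)/2,np.linalg.norm(a-b)
def proj(c,p):
    K=np.array(c["intrinsics"]);q=np.array(c["world_to_cam"])@np.r_[p,1]
    x=np.array([q[0],-q[1]])/-q[2];x=x*(1+c["k1"]*(x@x));return K[:2,:2]@x+K[:2,2]
E
python3 - <<'E'
from h import *
import pickle
S={n:snap(n) for n in("scene","top","wrist")}
pickle.dump(S,open("s0.pkl","wb"))
for n in S: cv2.imwrite(f"pics/{n}0.png",S[n][1])
s=read_state();print(s)
for n in S:
    T=np.array(S[n][0]["world_to_cam"]);print(n,-T[:3,:3].T@T[:3,3],-T[2,:3],S[n][0]["intrinsics"],S[n][0]["k1"])
E
```

```text
pics
{'time': 0.15, 'q': array([-1.19691350e+00,  2.64574171e-01,  1.60507371e+00,  3.13145620e-05,
        1.27370776e+00, -3.68895964e-02]), 'joint_vel': array([-0.00010729, -0.00105565, -0.00411587,  0.0014922 , -0.00106785,
       -0.00030887]), 'joint_torque': array([ 3.52915749e-04, -5.15905917e+01, -3.67959666e+01, -1.69200953e-04,
        8.05713935e-03, -4.61627408e-06]), 'tool_pos': array([ 0.2693437 , -0.6183071 ,  0.23024479]), 'tcp_rot': array([-3.07386009e+00, -6.40343336e-01,  4.17824568e-04]), 'wrist_force': array([0.0590377 , 0.29312476, 0.59043184]), 'torque': array([ 0.00390114, -0.02597228,  0.04057019]), 'grip_force': 0.0, 'width': 0.9991881979859445}
scene [-0.11078601  1.44141041  1.43822016] [ 0.30868604 -0.65615066 -0.68860674] [[515.74078948   0.         311.74716172]
 [  0.         515.74078948 205.98833011]
 [  0.           0.           1.        ]] -0.012103379167936936
top [-0.14518929  0.34501694  1.53769837] [ 0.40054303 -0.13587547 -0.90614741] [[489.15116737   0.         317.32143803]
 [  0.         489.15116737 198.91224718]
 [  0.           0.           1.        ]] -0.035048343448961086
wrist [ 0.33446714 -0.58942263  0.37329366] [-0.25640579 -0.10903356 -0.96039979] [[310.76862552   0.         321.39247357]
 [  0.         310.76862552 202.69824341]
 [  0.           0.           1.        ]] -0.04326544985830939
```

View pics/scene0.png

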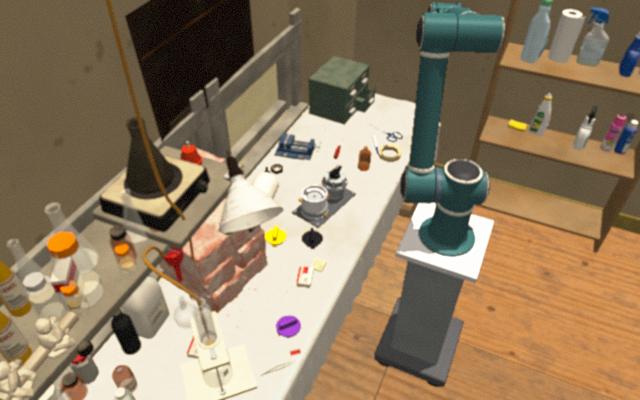

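View pics/top0.png

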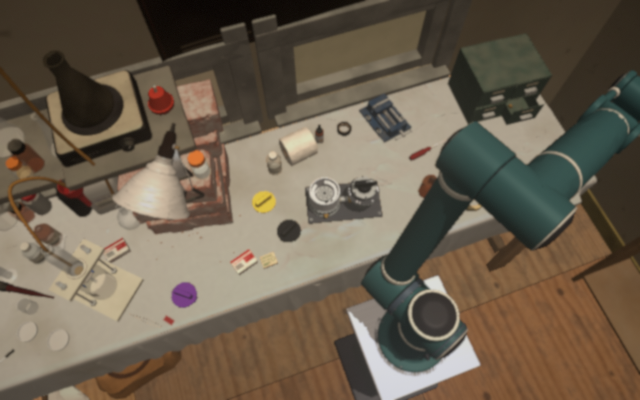

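The lid look-alikes in the top view are yellow (263,202), purple (184,294) and black (288,231). The black one matches the description and is at scene (312,238). The filter pot is at top (324,195), with the valve handle at about (365,187).

Run:
```python
from h import *
import pickle
from scipy.spatial.transform import Rotation as R
S=pickle.load(open("s0.pkl","rb"))
c,im,d=S["top"]
for nm,u,v,z in(("lid",288,229,.05),("pot",324,195,.1),("valve",365,187,.14),("yellow",263,202,.05)):
    print(nm,onz(c,u,v,z),dep(c,u,v,d))
cs=S["scene"][0]
print("tri lid",tri(c,(288,230),cs,(312,237)),"pot",tri(c,(324,194),cs,(314,200)))
s=read_state();T=np.array(S["wrist"][0]["world_to_cam"]);Rt=R.from_rotvec(s["tcp_rot"]).as_matrix()
print("tool axes\n",Rt.round(3));o=-T[:3,:3].T@T[:3,3];print("cam in tool",Rt.T@(o-s["tool_pos"]),"look",Rt.T@-T[2,:3],"camx",Rt.T@T[0,:3])
a=cv2.resize(im[150:270,230:430],None,fx=4,fy=4,interpolation=cv2.INTER_CUBIC)
cv2.imwrite("pics/topcrop.png",a)
```

```text
lid [0.44290662 0.24848584 0.05      ] [0.44394263 0.24831578 0.04737921]
pot [0.49615156 0.10425711 0.1       ] [0.50387361 0.10135825 0.08268942]
valve [ 0.46038333 -0.02162335  0.14      ] [ 0.46990853 -0.02739032  0.11801526]
yellow [0.56359287 0.29697237 0.05      ] [0.5686488  0.29662965 0.03938784]
tri lid (array([0.44951409, 0.24803386, 0.02600065]), np.float64(0.0009303112337245353)) pot (array([0.5134578 , 0.09716459, 0.06451191]), np.float64(0.0036493437678527876))
tool axes
 [[ 0.917  0.399 -0.001]
 [ 0.399 -0.917  0.002]
 [ 0.    -0.002 -1.   ]]
cam in tool [ 0.07125365 -0.00072923 -0.14304105] look [-2.78706287e-01 -7.30501166e-04  9.60376110e-01] camx [0.00163766 0.9999979  0.0012359 ]
```

View pics/topcrop.png

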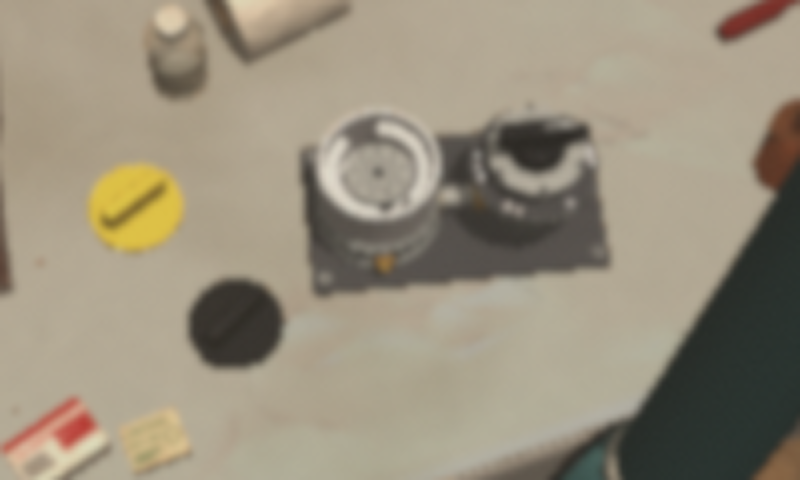

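The crop shows the black lid's bar running diagonally at about (235,320). The pot ring has bright ledge arcs with gaps near top and bottom. The valve pointer points right, toward −y. I'll move the wrist camera over the scene next.

Emit:
{"op": "step_arm", "data": {"commands": [{"fingers":-1,"dx":0.478,"dy":-0.597,"dz":-0.08,"roll":0},{"fingers":-1,"dx":0.478,"dy":-0.597,"dz":-0.08,"roll":0},{"fingers":-1,"dx":0.478,"dy":-0.597,"dz":-0.08,"roll":0},{"fingers":-1,"dx":0.478,"dy":-0.597,"dz":-0.08,"roll":0},{"fingers":-1,"dx":0.478,"dy":-0.597,"dz":-0.08,"roll":0},{"fingers":-1,"dx":0.478,"dy":-0.597,"dz":-0.08,"roll":0},{"fingers":-1,"dx":0.478,"dy":-0.597,"dz":-0.08,"roll":0},{"fingers":-1,"dx":0.478,"dy":-0.597,"dz":-0.08,"roll":0}]}}

```text
time: 1.15
tool_pos: [0.3994, -0.1369, 0.2835]
tcp_rot: [3.076, 0.64, 0.001]
wrist_force: [1.3, -0.2, -0.3]
width: 0.997
grip_force: 0.0
```

Emit:
{"op": "step_arm", "data": {"commands": [{"dx":0.167,"dy":-0.208,"dz":-0.026},{"dx":0.167,"dy":-0.208,"dz":-0.026},{"dx":0.167,"dy":-0.208,"dz":-0.026},{"dx":0.167,"dy":-0.208,"dz":-0.026},{"dx":0.167,"dy":-0.208,"dz":-0.026},{"dx":0.167,"dy":-0.208,"dz":-0.026},{"dx":0.167,"dy":-0.208,"dz":-0.026}]}}

```text
invalid input
```

Run:
```python
from h import *
import pickle
s=read_state();S=snap("wrist");pickle.dump((s,S),open("w1.pkl","wb"));cv2.imwrite("pics/w1.png",S[1])
print(s["tool_pos"],s["tcp_rot"],s["q"],s["time"])
```

```text
[ 0.39944372 -0.13690143  0.28346494] [3.07551329e+00 6.39812236e-01 9.70887799e-04] [-3.89313998e-01 -2.62986176e-01  2.03589764e+00  1.56629383e-04
  1.36803879e+00  7.71233293e-01] 1.15
```

View pics/w1.png

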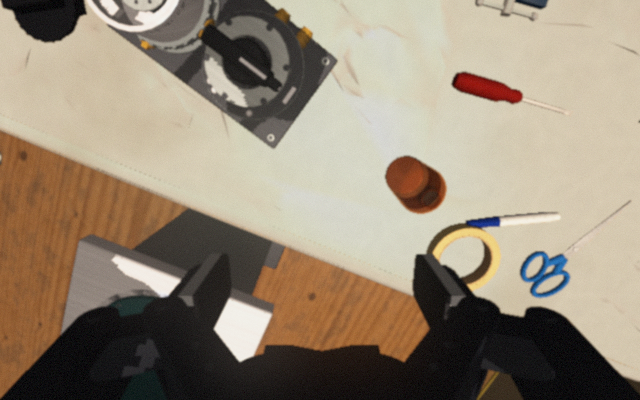

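The view shows the unit at upper left, valve at about (245,65), its pointer toward −y (the bar mark), with brass tails on the far side. The screwdriver (487,87) and amber bottle (415,185) are to the right. The second move was refused, so I'll resend it with fingers set.

Emit:
{"op": "step_arm", "data": {"commands": [{"fingers":-1,"dx":0.167,"dy":-0.208,"dz":-0.026,"roll":0},{"fingers":-1,"dx":0.167,"dy":-0.208,"dz":-0.026,"roll":0},{"fingers":-1,"dx":0.167,"dy":-0.208,"dz":-0.026,"roll":0},{"fingers":-1,"dx":0.167,"dy":-0.208,"dz":-0.026,"roll":0},{"fingers":-1,"dx":0.167,"dy":-0.208,"dz":-0.026,"roll":0},{"fingers":-1,"dx":0.167,"dy":-0.208,"dz":-0.026,"roll":0}]}}

```text
time: 1.95
tool_pos: [0.4695, 0.119, 0.3089]
tcp_rot: [3.074, 0.644, -0.002]
wrist_force: [-0.7, -0.5, 0.5]
width: 1.0
grip_force: 0.0
```

Run:
```python
from h import *
import pickle
s=read_state();S=snap("wrist");pickle.dump((s,S),open("w1.pkl","wb"));cv2.imwrite("pics/w2.png",S[1])
print(s["tool_pos"],s["tcp_rot"],s["q"],s["time"])
```

```text
[0.4694585  0.11903711 0.30890801] [ 3.07429680e+00  6.44353828e-01 -1.69071489e-03] [ 1.97256300e-01 -1.42841134e-01  1.89226167e+00 -5.12930716e-04
  1.39324398e+00  1.35493708e+00] 1.95
```

View pics/w2.png

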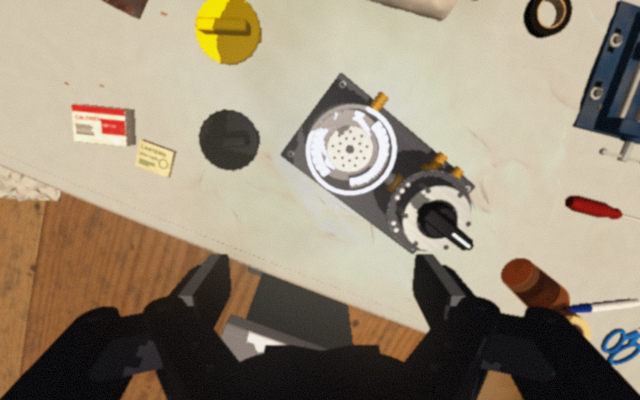

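The black lid is at (230,140) with its bar nearly horizontal. The pot is at (350,150), the valve at (435,218) with its pointer to lower right, and the yellow look-alike at (228,28). I'll turn the tool toward the lid bar and take a second view.

Emit:
{"op": "step_arm", "data": {"commands": [{"fingers":-1,"dx":0.013,"dy":-0.104,"dz":0.03,"roll":-101},{"fingers":-1,"dx":0.013,"dy":-0.104,"dz":0.03,"roll":-101},{"fingers":-1,"dx":0.013,"dy":-0.104,"dz":0.03,"roll":-101},{"fingers":-1,"dx":0.013,"dy":-0.104,"dz":0.03,"roll":-101},{"fingers":-1,"dx":0.013,"dy":-0.104,"dz":0.03,"roll":-101},{"fingers":-1,"dx":0.013,"dy":-0.104,"dz":0.03,"roll":-101},{"fingers":-1,"dx":0.013,"dy":-0.104,"dz":0.03,"roll":-101},{"fingers":-1,"dx":0.013,"dy":-0.104,"dz":0.03,"roll":-101}]}}

```text
time: 3.0
tool_pos: [0.44, 0.2167, 0.279]
tcp_rot: [1.809, 2.568, -0.002]
wrist_force: [0.9, -0.6, -0.0]
width: 1.001
grip_force: 0.0
```

Emit:
{"op": "step_arm", "data": {"commands": [{"fingers":-1,"dx":0,"dy":0,"dz":0,"roll":-16},{"fingers":-1,"dx":0,"dy":0,"dz":0,"roll":-16},{"fingers":-1,"dx":0,"dy":0,"dz":0,"roll":-16}]}}

```text
time: 3.38
tool_pos: [0.44, 0.2171, 0.2791]
tcp_rot: [1.444, 2.79, -0.001]
wrist_force: [0.7, 0.3, 0.2]
width: 1.001
grip_force: 0.0
```

Run:
```python
from h import *
import pickle
s=read_state();S=snap("wrist");pickle.dump((s,S),open("w2.pkl","wb"))
print(s["tool_pos"],s["tcp_rot"],s["q"],s["time"])
s1,S1=pickle.load(open("w1.pkl","rb"))
a=cv2.resize(S1[1][60:270,180:480],None,fx=2.6,fy=2.6,interpolation=cv2.INTER_CUBIC)
b=cv2.resize(S[1],(780,488))
cv2.imwrite("pics/w1c.png",a);cv2.imwrite("pics/w3.png",b)
```

```text
[0.44001529 0.21710072 0.27905394] [ 1.44405227e+00  2.79000825e+00 -1.21493973e-03] [ 4.07940811e-01 -1.17448983e-01  1.92382989e+00 -5.24859216e-04
  1.33579353e+00 -2.07508283e-01] 3.375
```

View pics/w1c.png

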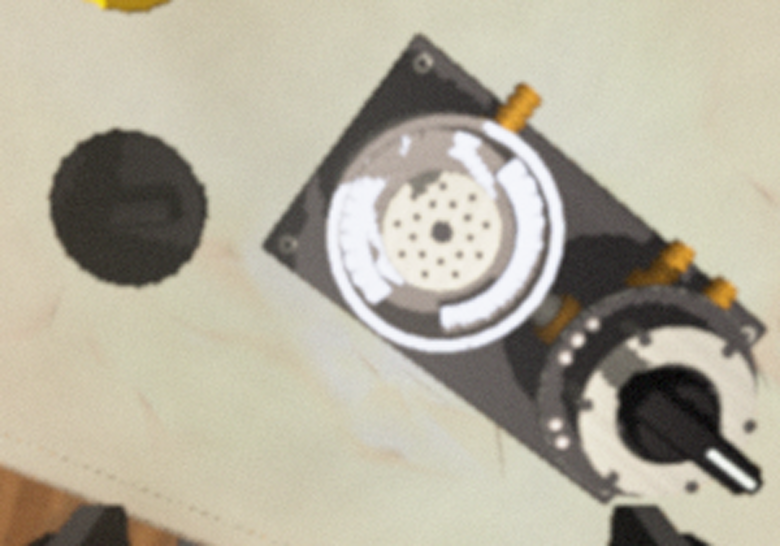

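View pics/w3.png

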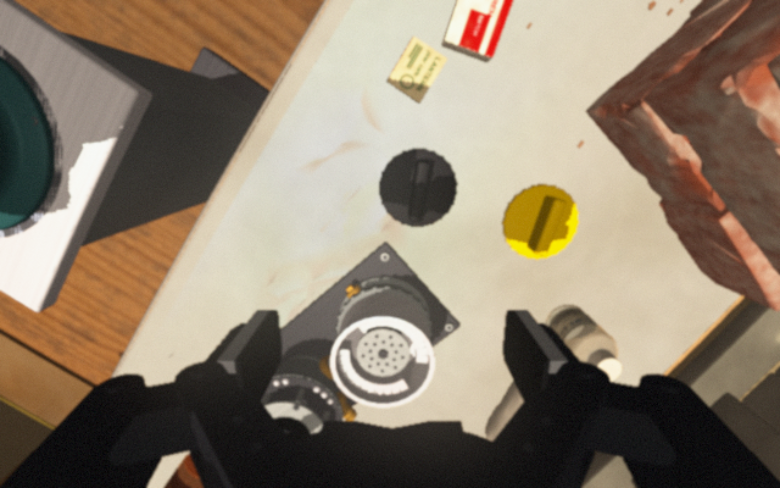

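The w1 crop shows the pot centre at about (442,232), with its lower ledge gap between (385,300) and (440,320). The dots and pointer are at the valve. The second view (780-wide) shows the black lid at (418,188) with its bar nearly vertical, the pot at (383,360) and the yellow look-alike at (540,222). Next I'll measure.

```bash
cat >> h.py <<'E'
def cloud(c,d,st=1):
    v,u=np.mgrid[0:d.shape[0]:st,0:d.shape[1]:st];u=u.ravel().astype(float);v=v.ravel().astype(float)
    K=np.array(c["intrinsics"]);T=np.array(c["world_to_cam"]);xd=np.c_[(u-K[0,2])/K[0,0],(v-K[1,2])/K[1,1]];x=xd.copy()
    for _ in range(20): x=xd/(1+c["k1"]*(x**2).sum(1))[:,None]
    R=T[:3,:3];o=-R.T@T[:3,3];z=d[::st,::st].ravel()
    P=o+(np.c_[x[:,0],-x[:,1],-np.ones(len(x))]*z[:,None])@R
    P[z<=0]=np.nan;return P.reshape(*d[::st,::st].shape,3)
def pca(P):
    P=P[:,:2];m=P.mean(0);w,V=np.linalg.eigh(np.cov((P-m).T));r=cv2.minAreaRect((P*1000).astype(np.float32))
    return m.round(4),np.degrees(np.arctan2(V[1,1],V[0,1])).round(1),(2*np.sqrt(3*w)*1000).round(1),[np.round(q,1) for q in r]
def near(P,x,y,r,z0,z1):
    Q=P.reshape(-1,3);return Q[(np.hypot(Q[:,0]-x,Q[:,1]-y)<r)&(Q[:,2]>z0)&(Q[:,2]<z1)]
def circ(P):
    A=np.c_[2*P[:,:2],np.ones(len(P))];s=np.linalg.lstsq(A,(P[:,:2]**2).sum(1),rcond=None)[0]
    return s[:2].round(4),np.sqrt(s[2]+s[0]**2+s[1]**2).round(4)
E
python3 - <<'E'
from h import *
import pickle
E=[]
for f in("w1","w2"):
    s,(c,im,d)=pickle.load(open(f+".pkl","rb"));P=cloud(c,d)
    b=near(P,.45,.25,.06,-.01,.01);print(f,"bench z",np.median(b[:,2]))
    top=near(P,.45,.25,.05,.044,.06);print("bar",pca(top),np.median(top[:,2]),len(top))
    dk=near(P,.45,.25,.055,.018,.034);print("disc z",np.median(dk[:,2]),pca(dk)[3])
    # dark contour of lid
    m=(im.max(2)<75).astype(np.uint8);cs,_=cv2.findContours(m,0,1)
    u0=proj(c,[.447,.249,.026])
    for k in cs:
        if 400<cv2.contourArea(k)<6000:
            e=cv2.fitEllipse(k)
            if np.hypot(*(np.array(e[0])-u0))<15:
                print("lid ellipse",e,onz(c,*e[0],.023));E.append((c,e[0]))
    rim=near(P,.5,.1,.08,.104,.113);print("rim z",np.median(rim[:,2]),circ(rim),pca(rim)[3])
    pl=near(P,.5,.1,.035,.08,.1);print("plate",len(pl) and (np.median(pl[:,2]),pca(pl)[0]))
    h=near(P,.465,-.03,.06,.14,.155);print("handle",len(h)>9 and (pca(h),np.median(h[:,2])))
if len(E)==2: print(tri(*E[0],*E[1]))
E
```

```text
w1 bench z 0.0033184242028233
bar (array([0.4506, 0.2492]), np.float64(118.7), array([13.7, 59.2]), [array([450.1, 249. ]), array([14.2, 58.7]), np.float64(27.6)]) 0.05249476717389662 505
disc z 0.026756307344665664 [array([450.3, 249.5]), array([81.5, 80.8]), np.float64(80.4)]
lid ellipse ((228.6699676513672, 139.5828857421875), (55.2314453125, 59.17754364013672), 135.56582641601562) [0.45114798 0.25023528 0.023     ]
rim z 0.10942554264315069 (array([0.5107, 0.1028]), np.float64(0.047)) [array([510.5, 102.6]), array([98.5, 98.9]), np.float64(56.6)]
plate (np.float64(0.09086282362027101), array([0.5031, 0.0995]))
handle ((array([ 0.4804, -0.0195]), np.float64(76.6), array([15.9, 65.7]), [array([479.1, -24.4]), array([70.3, 16.4]), np.float64(76.3)]), np.float64(0.14728923948698402))
w2 bench z 0.003146569548916983
bar (array([0.4495, 0.2513]), np.float64(117.9), array([14.1, 59.3]), [array([450.3, 250.4]), array([14.1, 59.9]), np.float64(27.8)]) 0.052142065265500026 591
disc z 0.026440678835343956 [array([450.7, 250.6]), array([81.6, 81.5]), np.float64(35.5)]
lid ellipse ((343.34716796875, 152.42742919921875), (57.682369232177734, 61.1559944152832), 129.35983276367188) [0.45015932 0.25224284 0.023     ]
rim z 0.10903599837312258 (array([0.51  , 0.1041]), np.float64(0.0472)) [array([510.1, 103.2]), array([98.9, 99.6]), np.float64(36.9)]
plate (np.float64(0.09070817194851555), array([0.5034, 0.0991]))
handle False
(array([0.45048901, 0.25166799, 0.01822737]), np.float64(0.000804448660851144))
```

Run:
```python
from h import *
import pickle
for f in("w1","w2"):
    s,(c,im,d)=pickle.load(open(f+".pkl","rb"));P=cloud(c,d)
    Q=near(P,.5104,.103,.0415,0.02,.107);r=Q[:,:2]-[.5104,.103];R=np.hypot(*r.T);k=(R>.0345);Q=Q[k];a=np.degrees(np.arctan2(*r[k].T[::-1]))
    print(f,[(int(b),round(1000*float(np.median(Q[(a>=b)&(a<b+8),2]))),int(((a>=b)&(a<b+8)).sum())) for b in range(-180,180,8) if ((a>=b)&(a<b+8)).any()])
    base=near(P,.495,.04,.16,.008,.017)
    print("base",pca(base)[3])
```

```text
w1 [(-180, 51, 21), (-172, 51, 20), (-164, 51, 20), (-156, 92, 46), (-148, 95, 38), (-140, 95, 37), (-132, 95, 38), (-124, 95, 40), (-116, 95, 39), (-108, 95, 45), (-100, 95, 48), (-92, 94, 49), (-84, 94, 48), (-76, 95, 43), (-68, 95, 49), (-60, 95, 40), (-52, 95, 43), (-44, 95, 42), (-36, 95, 37), (-28, 95, 55), (-20, 51, 27), (-12, 51, 25), (-4, 51, 26), (4, 51, 24), (12, 51, 18), (20, 96, 19), (28, 96, 30), (36, 96, 31), (44, 96, 32), (52, 95, 34), (60, 96, 30), (68, 95, 31), (76, 96, 31), (84, 95, 30), (92, 96, 28), (100, 96, 30), (108, 96, 27), (116, 95, 27), (124, 96, 29), (132, 96, 29), (140, 96, 28), (148, 95, 31), (156, 95, 22), (164, 51, 10), (172, 50, 21)]
base [array([484.5,  47.8]), array([271.3, 178.6]), np.float64(79.6)]
w2 [(-164, 88, 2), (-156, 91, 62), (-148, 95, 29), (-140, 73, 44), (-132, 95, 33), (-124, 95, 34), (-116, 95, 39), (-108, 95, 25), (-100, 95, 20), (-92, 96, 19), (-84, 95, 19), (-76, 96, 21), (-68, 95, 19), (-60, 95, 20), (-52, 95, 21), (-44, 95, 21), (-36, 96, 20), (-28, 95, 21), (-20, 92, 15), (-12, 51, 7), (-4, 51, 12), (4, 50, 13), (12, 50, 2), (20, 95, 10), (28, 95, 20), (36, 96, 25), (44, 96, 22), (52, 95, 22), (60, 95, 24), (68, 96, 21), (76, 95, 20), (84, 96, 17), (92, 95, 14), (100, 95, 12), (108, 95, 11), (116, 95, 13), (124, 96, 15), (132, 96, 11), (140, 96, 13), (148, 95, 13), (156, 96, 12)]
base [array([480.4,  72.3]), array([216.4, 181.9]), np.float64(75.8)]
```

Run:
```python
from h import *
import pickle
for f in("w1","w2"):
    s,(c,im,d)=pickle.load(open(f+".pkl","rb"));P=cloud(c,d)
    Q=near(P,.5104,.103,.0435,.092,.099);r=Q[:,:2]-[.5104,.103];k=np.hypot(*r.T)>.0345;a=np.degrees(np.arctan2(*r[k].T[::-1]))
    b=np.sort(a);up=b[(b>0)];dn=b[b<0]
    print(f,up[:4],up[-4:],dn[:4],dn[-4:])
```

```text
w1 [24.05720913 24.09732461 24.11254318 24.14854104] [160.85001293 161.04221129 161.15543775 161.25841637] [-154.05431521 -154.01356982 -153.9406086  -153.90932832] [-20.32882244 -20.22619104 -19.63550929 -18.71374817]
w2 [24.28675982 24.84036773 25.06174328 25.23455436] [159.61042646 160.21319235 160.47187787 161.23692757] [-155.57717121 -155.35516447 -155.33720425 -155.32234107] [-18.86859974 -18.80086716 -18.2506151  -18.02353001]
```

Gap line is about 183°, unit yaw about −13.6°, lid at (0.4503, 0.2503) with its bar at 117.8°, mouth at (0.5104, 0.103). All sizes and heights match the description, so I'll grasp the lid.

Emit:
{"op": "step_arm", "data": {"commands": [{"fingers":-0.2,"dx":0.021,"dy":0.0275,"dz":0.06,"roll":7.5},{"fingers":-0.2,"dx":0.021,"dy":0.0275,"dz":0.12,"roll":7.5},{"fingers":-0.2,"dx":0.021,"dy":0.0275,"dz":0.17,"roll":7.5},{"fingers":-0.2,"dx":0.021,"dy":0.0275,"dz":0.21,"roll":7.5},{"fingers":-0.2,"dx":0.021,"dy":0.0275,"dz":0.21,"roll":7.5}]}}

```text
time: 4.05
tool_pos: [0.4468, 0.2498, 0.0657]
tcp_rot: [-1.619, -2.687, 0.012]
wrist_force: [-0.2, -0.6, -0.6]
width: 0.602
grip_force: 0.0
```

Run:
```python
from h import *
from scipy.spatial.transform import Rotation as R
s=read_state();m=R.from_rotvec(s["tcp_rot"]).as_matrix()
print(s["tool_pos"],np.degrees(np.arctan2(m[1,0],m[0,0])),m[:,2],s["width"])
```

```text
[0.44683196 0.24975998 0.0656824 ] 117.86454389208576 [-0.00785218 -0.00409206 -0.9999608 ] 0.6017916660339526
```

Emit:
{"op": "step_arm", "data": {"commands": [{"fingers":-0.2,"dx":0,"dy":0,"dz":0.02,"roll":0},{"fingers":-0.2,"dx":0,"dy":0,"dz":0.02,"roll":0}]}}

```text
time: 4.3
tool_pos: [0.4505, 0.2519, 0.0502]
tcp_rot: [1.62, 2.692, -0.0]
wrist_force: [0.0, 1.3, 0.5]
width: 0.602
grip_force: 0.0
```

Emit:
{"op": "step_arm", "data": {"commands": [{"fingers":-0.2,"dx":-0.0014,"dy":-0.0005,"dz":0.02,"roll":0},{"fingers":-0.2,"dx":-0.0014,"dy":-0.0005,"dz":0.02,"roll":0},{"fingers":1,"dx":-0.0014,"dy":-0.0005,"dz":0.02,"roll":0},{"fingers":1,"dx":-0.0014,"dy":-0.0005,"dz":0.02,"roll":0},{"fingers":1,"dx":-0.0014,"dy":-0.0005,"dz":0.02,"roll":0},{"fingers":1,"dx":-0.0014,"dy":-0.0005,"dz":0.02,"roll":0},{"fingers":1,"dx":-0.0014,"dy":-0.0005,"dz":0.02,"roll":0}], "squeeze": 70}}

```text
time: 5.18
tool_pos: [0.4513, 0.2512, 0.0308]
tcp_rot: [1.618, 2.692, 0.003]
wrist_force: [-0.8, -0.8, 5.7]
width: 0.148
grip_force: 71.0
```

Emit:
{"op": "step_arm", "data": {"commands": [{"fingers":1,"dx":0,"dy":0,"dz":-0.05,"roll":0},{"fingers":1,"dx":0,"dy":0,"dz":-0.11,"roll":0},{"fingers":1,"dx":-0.03,"dy":-0.003,"dz":-0.144,"roll":-10},{"fingers":1,"dx":-0.07,"dy":-0.008,"dz":-0.144,"roll":-20},{"fingers":1,"dx":-0.11,"dy":-0.012,"dz":-0.144,"roll":-30},{"fingers":1,"dx":-0.14,"dy":-0.015,"dz":-0.144,"roll":-40},{"fingers":1,"dx":-0.1587,"dy":-0.0171,"dz":-0.144,"roll":-50},{"fingers":1,"dx":-0.1587,"dy":-0.0171,"dz":-0.144,"roll":-60}]}}

```text
time: 6.18
tool_pos: [0.5096, 0.1011, 0.1729]
tcp_rot: [-0.05, -3.14, 0.001]
wrist_force: [-0.4, -0.2, -2.3]
width: 0.146
grip_force: 69.8
```

Emit:
{"op": "step_arm", "data": {"commands": [{"fingers":1,"dx":0,"dy":0,"dz":0,"roll":-5},{"fingers":1,"dx":0,"dy":0,"dz":0,"roll":-5},{"fingers":1,"dx":0,"dy":0,"dz":0,"roll":-5}]}}

```text
time: 6.55
tool_pos: [0.5094, 0.1026, 0.1731]
tcp_rot: [0.08, -3.14, 0.0]
wrist_force: [0.7, 0.8, -1.8]
width: 0.146
grip_force: 69.8
```

Run:
```python
from h import *
from scipy.spatial.transform import Rotation as R
s=read_state();m=R.from_rotvec(s["tcp_rot"]).as_matrix()
print(s["tool_pos"],np.degrees(np.arctan2(m[1,0],m[0,0])),m[:,2],s["width"],s["wrist_force"],s["q"])
c,im,d=snap("wrist");P=cloud(c,d)
x,y,z=s["tool_pos"]
q=near(P,x,y,.07,z-.015,z+.005);print("disc",np.median(q[:,2]),pca(q))
r=near(P,.5104,.103,.07,.104,.1125);print("rim",len(r),circ(r))
a=im.copy();cv2.imwrite("pics/w4.png",a)
```

```text
[0.50939128 0.10258888 0.17308261] -177.0937892927222 [-4.67314942e-04 -3.74338738e-05 -9.99999890e-01] 0.14642308664174172 [ 0.68727576  0.75342875 -1.84245097] [ 1.50776269e-01  1.51552169e-02  1.99666750e+00  3.66873028e-05
  1.13023757e+00 -1.47075866e+00]
disc 0.1687664328630028 (array([0.4955, 0.1029]), np.float64(93.0), array([51.1, 84.7]), [array([500.7, 103.2]), array([62.4, 83.3]), np.float64(3.1)])
rim 1618 (array([0.5094, 0.1027]), np.float64(0.0469))
```

View pics/w4.png

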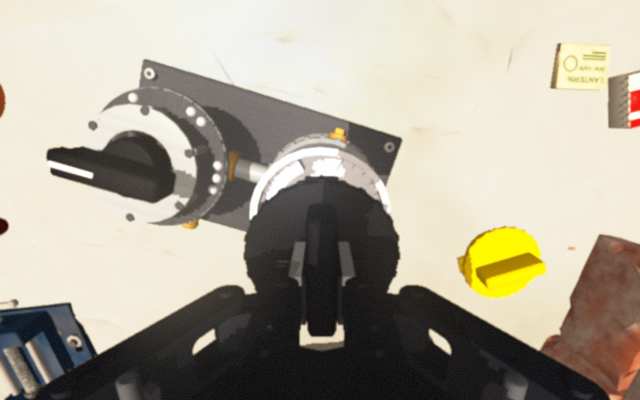

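The picture shows the lid held squarely over the pot at (325,230), bar in line with the tool. The valve pointer on the left is still at the bar mark. I'll lower the lid into the gaps.

Emit:
{"op": "step_arm", "data": {"commands": [{"fingers":1,"dx":-0.0006,"dy":-0.0003,"dz":0.03,"roll":0},{"fingers":1,"dx":-0.0006,"dy":-0.0003,"dz":0.038,"roll":0},{"fingers":1,"dx":-0.0006,"dy":-0.0003,"dz":0.045,"roll":0},{"fingers":1,"dx":-0.0006,"dy":-0.0003,"dz":0.051,"roll":0},{"fingers":1,"dx":-0.0006,"dy":-0.0003,"dz":0.051,"roll":0}]}}

```text
time: 7.22
tool_pos: [0.5103, 0.1023, 0.1223]
tcp_rot: [0.082, -3.14, 0.0]
wrist_force: [0.1, -0.4, -2.1]
width: 0.146
grip_force: 69.8
```

Emit:
{"op": "step_arm", "data": {"commands": [{"fingers":1,"dx":0,"dy":0,"dz":0.005,"roll":0},{"fingers":1,"dx":0,"dy":0,"dz":0.01,"roll":0},{"fingers":1,"dx":0,"dy":0,"dz":0.015,"roll":0},{"fingers":1,"dx":0,"dy":0,"dz":0.015,"roll":0}], "squeeze": 90}}

```text
time: 7.72
tool_pos: [0.5107, 0.102, 0.1086]
tcp_rot: [-0.082, 3.14, -0.001]
wrist_force: [-4.4, -2.3, 5.5]
width: 0.143
grip_force: 92.4
```

Emit:
{"op": "step_arm", "data": {"commands": [{"fingers":1,"dx":0,"dy":0,"dz":0.001,"roll":5},{"fingers":1,"dx":0,"dy":0,"dz":0.001,"roll":14},{"fingers":1,"dx":0,"dy":0,"dz":0.001,"roll":23},{"fingers":1,"dx":0,"dy":0,"dz":0.001,"roll":32}]}}

```text
time: 8.22
tool_pos: [0.5112, 0.1027, 0.1082]
tcp_rot: [0.794, 3.038, 0.002]
wrist_force: [-4.4, 0.2, 8.1]
width: 0.134
grip_force: 92.6
```

```bash
cat > st.py <<'E'
from h import *
from scipy.spatial.transform import Rotation as R
s=read_state();m=R.from_rotvec(s["tcp_rot"]).as_matrix()
print(s["time"],s["tool_pos"].round(4),"ang",np.degrees(np.arctan2(m[1,0],m[0,0])).round(2),s["wrist_force"].round(1),s["torque"].round(3),"w",s["width"].round(3),s["q"].round(2))
E
python3 st.py
```

```text
Traceback (most recent call last):
  File "st.py", line 4, in <module>
    print(s["time"],s["tool_pos"].round(4),"ang",np.degrees(np.arctan2(m[1,0],m[0,0])).round(2),s["wrist_force"].round(1),s["torque"].round(3),"w",s["width"].round(3),s["q"].round(2))
                                                                                                                                                   ^^^^^^^^^^^^^^^^
AttributeError: 'float' object has no attribute 'round'
```

```bash
sed -i 's/s\["width"\].round(3)/round(s["width"],3)/' st.py
cat >> st.py <<'E'
c,im,d=snap("wrist");P=cloud(c,d);a=np.arctan2(m[1,0],m[0,0])
x,y,z=s["tool_pos"]
q=near(P,.5103,.103,.043,.09,.1155);print("disc z",np.median(q[:,2]),len(q),circ(q)if 0 else "")
b=near(P,.5103,.103,.035,z+.013,z+.030)
t=np.array([np.cos(a),np.sin(a)]);k=((b[:,:2]-[x,y])@t)>.013;b=b[k]
if len(b)>10: print("bar front",pca(b)[:3],np.percentile(b[:,2],[5,50,95]).round(4),len(b))
cv2.imwrite("pics/last.png",im)
E
python3 st.py
```

```text
8.225 [0.5112 0.1027 0.1082] ang 150.69 [-4.4  0.2  8.1] [-0.064  0.778  0.057] w 0.134 [ 0.15  0.09  2.05  0.    1.   -0.91]
disc z 0.10371201481812764 10542 
bar front (array([0.4926, 0.1142]), np.float64(153.0), array([13.4, 16.9])) [0.124  0.1293 0.1306] 1285
```

Emit:
{"op": "step_arm", "data": {"commands": [{"fingers":1,"dx":0,"dy":0,"dz":0.0005,"roll":9},{"fingers":1,"dx":0,"dy":0,"dz":0.0005,"roll":18},{"fingers":1,"dx":0,"dy":0,"dz":0.0005,"roll":27},{"fingers":1,"dx":0,"dy":0,"dz":0.0005,"roll":36},{"fingers":1,"dx":0,"dy":0,"dz":0.0005,"roll":45},{"fingers":1,"dx":0,"dy":0,"dz":0.0005,"roll":54},{"fingers":1,"dx":0,"dy":0,"dz":0.0005,"roll":60}]}}

```text
time: 9.15
tool_pos: [0.5118, 0.1031, 0.1081]
tcp_rot: [2.205, 2.236, 0.005]
wrist_force: [-7.1, 2.8, 11.5]
width: 0.138
grip_force: 93.2
```

```bash
python3 st.py
```

```text
9.15 [0.5118 0.1031 0.1081] ang 90.8 [-7.1  2.8 11.5] [0.43  1.257 0.574] w 0.138 [0.15 0.09 2.05 0.   1.   0.14]
disc z 0.10375478972442218 10379 
bar front (array([0.5116, 0.1253]), np.float64(92.4), array([13.6, 17.4])) [0.1244 0.1294 0.1306] 1331
```

Emit:
{"op": "step_arm", "data": {"commands": [{"fingers":1,"dx":0,"dy":0,"dz":0,"roll":3},{"fingers":1,"dx":0,"dy":0,"dz":0,"roll":5},{"fingers":1,"dx":0,"dy":0,"dz":0,"roll":5}]}}

```text
time: 9.57
tool_pos: [0.5107, 0.1034, 0.108]
tcp_rot: [-2.294, -2.147, -0.002]
wrist_force: [-6.3, 3.1, 11.5]
width: 0.139
grip_force: 97.0
```

```bash
python3 st.py
```

```text
9.575 [0.5107 0.1034 0.108 ] ang 86.21 [-6.3  3.1 11.5] [0.534 1.17  1.614] w 0.139 [0.15 0.09 2.05 0.   1.   0.22]
disc z 0.10370587719463396 10314 
bar front (array([0.5117, 0.1256]), np.float64(90.4), array([13.4, 17.4])) [0.1243 0.1294 0.1306] 1323
```

The stop is felt (moment up to 1.6 N m). I'll ease back, let it rise and release.

Emit:
{"op": "step_arm", "data": {"commands": [{"fingers":1,"dx":0,"dy":0,"dz":0,"roll":-3},{"fingers":1,"dx":0,"dy":0,"dz":-0.003,"roll":-3},{"fingers":1,"dx":0,"dy":0,"dz":-0.0065,"roll":-3},{"fingers":1,"dx":0,"dy":0,"dz":-0.0065,"roll":-3}]}}

```text
time: 10.12
tool_pos: [0.5106, 0.1032, 0.1132]
tcp_rot: [-2.241, -2.201, -0.003]
wrist_force: [-3.8, 4.7, 5.3]
width: 0.147
grip_force: 92.3
```

```bash
python3 st.py
```

```text
10.125 [0.5106 0.1032 0.1132] ang 88.97 [-3.8  4.7  5.3] [0.808 0.665 0.456] w 0.147 [0.15 0.08 2.05 0.   1.01 0.17]
disc z 0.10882143250299071 10360 
bar front (array([0.5112, 0.1255]), np.float64(90.2), array([13.5, 17.4])) [0.1293 0.1345 0.1357] 1331
```

Emit:
{"op": "step_arm", "data": {"commands": [{"fingers":0.2,"dx":0,"dy":0,"dz":-0.001,"roll":0},{"fingers":0.2,"dx":0,"dy":0,"dz":-0.002,"roll":0},{"fingers":0.2,"dx":0,"dy":0,"dz":-0.002,"roll":0},{"fingers":0.2,"dx":0,"dy":0,"dz":-0.04,"roll":0},{"fingers":0.2,"dx":0,"dy":0,"dz":-0.09,"roll":0},{"fingers":0.2,"dx":0,"dy":0,"dz":-0.12,"roll":0},{"fingers":0.2,"dx":0,"dy":0,"dz":-0.12,"roll":0}]}}

```text
time: 11.05
tool_pos: [0.5126, 0.1024, 0.2357]
tcp_rot: [2.239, 2.198, 0.009]
wrist_force: [0.8, 1.0, -0.5]
width: 0.402
grip_force: 0.0
```

```bash
cat > look.py <<'E'
from h import *
from scipy.spatial.transform import Rotation as R
s=read_state();m=R.from_rotvec(s["tcp_rot"]).as_matrix()
print(s["time"],s["tool_pos"].round(4),"ang",np.degrees(np.arctan2(m[1,0],m[0,0])).round(2),s["q"].round(2))
c,im,d=snap("wrist");P=cloud(c,d)
r=near(P,.5103,.103,.06,.104,.1125);print("disc+rim",np.median(r[:,2]))
q=near(P,.5103,.103,.03,.1045,.1135);print("disc",len(q),np.median(q[:,2]))
b=near(P,.5103,.103,.045,.13,.142);print("lid bar",len(b)>9 and (pca(b),np.median(b[:,2])))
h=near(P,.48,-.024,.06,.136,.153);print("handle",len(h)>9 and (pca(h),np.median(h[:,2])))
cv2.imwrite("pics/look.png",im)
E
python3 look.py
```

```text
11.05 [0.5126 0.1024 0.2357] ang 88.96 [ 0.15 -0.03  1.93 -0.    1.24  0.17]
disc+rim 0.1102382757371565
disc 2327 0.11056557214374257
lid bar ((array([0.5108, 0.1048]), np.float64(89.6), array([13.7, 59. ]), [array([510.4, 102.9]), array([60.2, 13.7]), np.float64(89.3)]), np.float64(0.1362321400638286))
handle ((array([ 0.4832, -0.0055]), np.float64(74.6), array([16. , 38.9]), [array([481.7, -13. ]), array([45.4, 16.1]), np.float64(76.5)]), np.float64(0.1470596470314851))
```

The lid is locked: disc top 0.1105, bar top 0.136, turned about 94°. Now the handle.

Emit:
{"op": "step_arm", "data": {"commands": [{"fingers":0.2,"dx":-0.06,"dy":-0.014,"dz":0.01,"roll":6},{"fingers":0.2,"dx":-0.11,"dy":-0.025,"dz":0.02,"roll":12.5},{"fingers":0.2,"dx":-0.127,"dy":-0.0288,"dz":0.035,"roll":12.5},{"fingers":0.2,"dx":-0.127,"dy":-0.0288,"dz":0.035,"roll":12.5},{"fingers":0.2,"dx":-0.127,"dy":-0.0288,"dz":0.035,"roll":12.5}]}}

```text
time: 11.72
tool_pos: [0.4794, -0.0233, 0.1968]
tcp_rot: [-2.466, -1.945, 0.0]
wrist_force: [0.1, 0.2, 0.3]
width: 0.4
grip_force: 0.0
```

```bash
python3 look.py
```

```text
11.725 [ 0.4794 -0.0233  0.1968] ang 76.53 [-0.1  -0.08  2.05  0.    1.18  0.13]
disc+rim 0.11039430444218695
disc 3650 0.11065182056685982
lid bar ((array([0.5102, 0.0912]), np.float64(91.2), array([14. , 36.8]), [array([510.6,  91.9]), array([14.4, 38.5]), np.float64(0.0)]), np.float64(0.13634769020896165))
handle ((array([ 0.4799, -0.0212]), np.float64(76.6), array([15.4, 68. ]), [array([478.5, -27.6]), array([75. , 15.9]), np.float64(76.3)]), np.float64(0.14729615375050864))
```

Emit:
{"op": "step_arm", "data": {"commands": [{"fingers":0.2,"dx":0,"dy":0,"dz":0.045,"roll":0},{"fingers":0.2,"dx":0,"dy":0,"dz":0.0705,"roll":0},{"fingers":0.2,"dx":0,"dy":0,"dz":0.0705,"roll":0},{"fingers":1,"dx":0,"dy":0,"dz":0.0705,"roll":0},{"fingers":1,"dx":0,"dy":0,"dz":0.0705,"roll":0},{"fingers":1,"dx":0,"dy":0,"dz":0.0705,"roll":0},{"fingers":1,"dx":0,"dy":0,"dz":0.0705,"roll":0}], "squeeze": 70}}

```text
time: 12.65
tool_pos: [0.4797, -0.0236, 0.1284]
tcp_rot: [-2.468, -1.944, -0.003]
wrist_force: [-5.1, 3.5, 5.9]
width: 0.167
grip_force: 71.2
```

Emit:
{"op": "step_arm", "data": {"commands": [{"fingers":1,"dx":0,"dy":0,"dz":0.004,"roll":0},{"fingers":1,"dx":0,"dy":0,"dz":0.008,"roll":0},{"fingers":1,"dx":0,"dy":0,"dz":0.0105,"roll":0},{"fingers":1,"dx":0,"dy":0,"dz":0.0105,"roll":0}], "squeeze": 90}}

```text
time: 13.15
tool_pos: [0.4799, -0.0236, 0.1188]
tcp_rot: [-2.468, -1.944, -0.003]
wrist_force: [-7.2, 3.5, 12.3]
width: 0.159
grip_force: 93.7
```

```bash
cat > hd.py <<'E'
from h import *
from scipy.spatial.transform import Rotation as R
s=read_state();m=R.from_rotvec(s["tcp_rot"]).as_matrix();a=np.arctan2(m[1,0],m[0,0])
print(s["time"],s["tool_pos"].round(4),"ang",np.degrees(a).round(2),s["wrist_force"].round(1),s["torque"].round(2),round(s["width"],3),s["q"].round(2))
c,im,d=snap("wrist");P=cloud(c,d)
b=near(P,.4797,-.0234,.035,.132,.152);t=np.array([np.cos(a),np.sin(a)]);b=b[((b[:,:2]-s["tool_pos"][:2])@t)>.013]
if len(b)>9: print("bar",pca(b)[:3],np.percentile(b[:,2],[5,50,95]).round(4),len(b))
b=near(P,.4797,-.0234,.0395,.106,.114);print("ring",np.median(b[:,2]) if len(b) else 0)
cv2.imwrite("pics/hd.png",im)
E
python3 hd.py
```

```text
13.15 [ 0.4799 -0.0236  0.1188] ang 76.47 [-7.2  3.5 12.3] [0.66 1.11 0.02] 0.159 [-0.1  -0.    2.13  0.    1.02  0.13]
bar (array([ 4.849e-01, -4.000e-04]), np.float64(77.2), array([15.5, 20.8])) [0.1349 0.1377 0.1388] 1713
ring 0.11016950419827512
```

Emit:
{"op": "step_arm", "data": {"commands": [{"fingers":1,"dx":0,"dy":0,"dz":0,"roll":5},{"fingers":1,"dx":0,"dy":0,"dz":0,"roll":14},{"fingers":1,"dx":0,"dy":0,"dz":0,"roll":23},{"fingers":1,"dx":0,"dy":0,"dz":0,"roll":32},{"fingers":1,"dx":0,"dy":0,"dz":0,"roll":41},{"fingers":1,"dx":0,"dy":0,"dz":0,"roll":50},{"fingers":1,"dx":0,"dy":0,"dz":0,"roll":60},{"fingers":1,"dx":0,"dy":0,"dz":0,"roll":70}]}}

```text
time: 14.2
tool_pos: [0.4806, -0.0246, 0.1194]
tcp_rot: [3.136, 0.169, 0.005]
wrist_force: [-5.3, 0.4, 11.7]
width: 0.164
grip_force: 93.6
```

```bash
python3 hd.py
```

```text
14.2 [ 0.4806 -0.0246  0.1194] ang 6.18 [-5.3  0.4 11.7] [-0.08  1.14  0.04] 0.164 [-0.1  -0.01  2.13 -0.    1.02  1.36]
bar (array([ 0.5036, -0.0211]), np.float64(-172.5), array([15.6, 19.7])) [0.1352 0.1382 0.1394] 1629
ring 0.11021928873436687
```

Emit:
{"op": "step_arm", "data": {"commands": [{"fingers":1,"dx":0,"dy":0,"dz":0.0003,"roll":9},{"fingers":1,"dx":0,"dy":0,"dz":0.0003,"roll":18},{"fingers":1,"dx":0,"dy":0,"dz":0.0003,"roll":27},{"fingers":1,"dx":0,"dy":0,"dz":0.0003,"roll":36},{"fingers":1,"dx":0,"dy":0,"dz":0.0003,"roll":44},{"fingers":1,"dx":0,"dy":0,"dz":0.0003,"roll":50},{"fingers":1,"dx":0,"dy":0,"dz":0.0003,"roll":50}]}}

```text
time: 15.12
tool_pos: [0.4802, -0.0254, 0.1189]
tcp_rot: [2.916, -1.164, 0.004]
wrist_force: [-6.3, -1.4, 11.6]
width: 0.16
grip_force: 93.7
```

```bash
python3 hd.py
```

```text
15.125 [ 0.4802 -0.0254  0.1189] ang -43.53 [-6.3 -1.4 11.6] [-0.48  1.39 -0.04] 0.16 [-0.1  -0.    2.13 -0.    1.02  2.23]
bar (array([ 0.4971, -0.0407]), np.float64(137.5), array([15.5, 19. ])) [0.1348 0.1378 0.1391] 1580
ring 0.11023305780975139
```

Emit:
{"op": "step_arm", "data": {"commands": [{"fingers":1,"dx":0,"dy":0,"dz":-0.004,"roll":0},{"fingers":1,"dx":0,"dy":0,"dz":-0.008,"roll":0},{"fingers":1,"dx":0,"dy":0,"dz":-0.0105,"roll":0},{"fingers":1,"dx":0,"dy":0,"dz":-0.0105,"roll":0}]}}

```text
time: 15.68
tool_pos: [0.48, -0.0253, 0.1282]
tcp_rot: [2.917, -1.163, 0.004]
wrist_force: [-3.1, -3.3, 7.4]
width: 0.165
grip_force: 92.9
```

```bash
python3 hd.py
```

```text
15.675 [ 0.48   -0.0253  0.1282] ang -43.49 [-3.1 -3.3  7.4] [-0.69  0.88 -0.03] 0.165 [-0.1  -0.02  2.12 -0.    1.04  2.23]
bar (array([ 0.4976, -0.0413]), np.float64(135.5), array([15.5, 20.1])) [0.1364 0.1469 0.1482] 1771
ring 0.11019188983947348
```

Emit:
{"op": "step_arm", "data": {"commands": [{"fingers":0.2,"dx":0,"dy":0,"dz":0,"roll":0},{"fingers":0.2,"dx":0,"dy":0,"dz":0,"roll":0},{"fingers":0.2,"dx":0,"dy":0,"dz":0,"roll":0},{"fingers":0.2,"dx":0,"dy":0,"dz":-0.05,"roll":-5},{"fingers":0.2,"dx":0,"dy":0,"dz":-0.1,"roll":-15},{"fingers":0.2,"dx":0,"dy":-0.03,"dz":-0.14,"roll":-25},{"fingers":0.2,"dx":0,"dy":-0.03,"dz":-0.14,"roll":-35},{"fingers":0.2,"dx":0,"dy":-0.03,"dz":-0.14,"roll":-35}]}}

```text
time: 16.73
tool_pos: [0.5002, -0.0022, 0.2668]
tcp_rot: [-3.133, 0.235, -0.001]
wrist_force: [0.7, -0.3, -0.5]
width: 0.403
grip_force: 0.0
```

```bash
python3 look.py
```

```text
16.725 [ 0.5002 -0.0022  0.2668] ang -8.6 [-0.05 -0.09  1.92  0.    1.31  1.67]
disc+rim 0.1103700021650384
disc 1664 0.11074233798715383
lid bar ((array([0.5114, 0.1012]), np.float64(89.7), array([14.1, 59.7]), [array([510.7, 102.3]), array([14.4, 59.9]), np.float64(0.1)]), np.float64(0.13633571056998028))
handle ((array([ 0.4808, -0.0233]), np.float64(136.8), array([16.3, 68.3]), [array([476. , -20.6]), array([16.4, 75.2]), np.float64(46.6)]), np.float64(0.14726834923160864))
```

View pics/look.png

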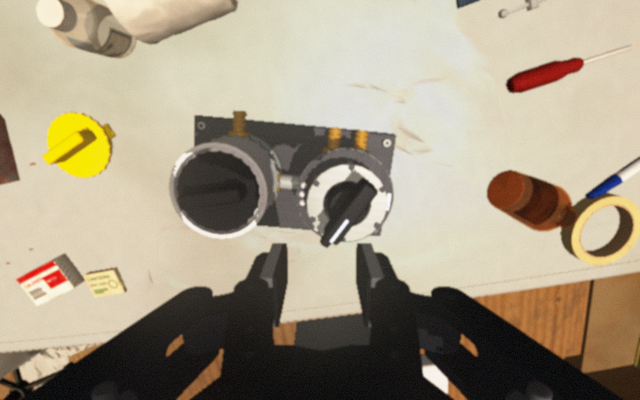

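The picture shows the lid seated level in the pot at (220,190). The handle is up with its pointer at (335,235), at 136.8° against an expected 136.4° for two dots. The bottle and screwdriver are untouched.

```bash
python3 -c "
from workcell import finish_job
print(finish_job())"
```

```text
the job is handed in; nothing more can be done
None
```

The pot was closed first, with the lid locked at its risen height. The selector was then turned to two dots and came up into its notch. The bottle and screwdriver were not touched, and I handed the job in at about 17 s.

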